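# Demagnetise a bearing and inspect it under a hand loupe

### The arm

A 6-joint arm with a two-finger parallel gripper is mounted at the origin on a cart in front of the work surface, level with it; the furniture and walls round the work are solid. World frame = base frame: x ahead of the robot, y to its left, z up, the work surface at z = 0. Lengths are in m, angles in rad, forces in N, time in s.
With the tool pointing down it reaches from about 0.325 to 0.9 m from the base axis. Payload 3.5 kg.
Tool frame: the origin (TCP) lies at the very end of the fingers, on their centre line; the grasp point (between the pads) lies 19 mm behind it; z points along the fingers, y is the line along which they close (so a half turn about z gives the same grasp; the last joint's range is limited). The gripper opens to 85 mm and grips with 20 to 120 N. Pads are 22 mm wide; open, the fingers measure 114 mm over their backs; the gripper's body (76 mm by 85 mm) begins 54 mm behind the grasp point. The pads swing forward as they close: fully open they stand 13 mm farther back than shut.
Start: joints at [-1.307, 0.276, -0.026, 1.268, 0, 1.467], TCP at [0.224, -0.583, 0.231] pointing down, gripper open.
Joint ranges: [-3.12, 3.12], [-0.85, 1.88], [-1.08, 1.24], [-1.95, 2.15], [-1.57, 1.53], [-3.14, 3.14]. Speed limits (rad/s): [2.57, 2.57, 3.14, 3.14, 3.14, 3.14].

### API

Orientations are given as a 3x3 rotation matrix whose columns are the frame's x, y, z axes.
In Python, from plant import robot, grab_frame gives the robot as it stands.
- The arm moves only by the shell command python3 -m jog 'ROWS' [FORCE]. ROWS is JSON, one flat list of numbers, 7 for each row, row after row: the closure, from 0 (fully open) to 1 (shut), then the shift along the world's x, y, z in cm, then the turn, a rotation vector about the world's x, y, z in rad. A call has 1 to 8 rows; each row is the pose to reach, as a shift and turn from the pose commanded when the call began; what a row does not reach only later rows make up. A row lasts 1/10 s, in which the tool goes at most 50 mm and 8.59 degrees, less where a joint would pass 70% of its speed; a pose out of reach is approached as far as the arm can. A call with a gripper value outside its range is refused whole. The fingers move at their own pace and stop on an object; FORCE is the grip in N (left out, the last holds). Time passes only in rows, so rows that repeat a pose let the fingers close. It gives the time, the measured TCP pose, the force, the opening and the grip force at its end, in the units of the state.
- robot.sense(): the state, without advancing time (a new reading comes with each control period).
- grab_frame(name): name is "scene" or "side" or "wrist"; returns a dict with "image" (400x640x3 uint8, red, green, blue), "depth" (400x640 float32, m along the optical axis (not along the pixel's ray), 0 where there is no reading), "camera_matrix" (3x3 intrinsics, pixels), "pose" (4x4, takes a point from camera to world coordinates). Camera axes: x right, y down, z forward; pixel columns grow to the right and rows downward; lengths in m; the calibration is good to about 2 mm. The wrist camera is an equidistant fisheye: a pixel r from the principal point sees the ray r / f radians off the axis. A picture is of the moment at which its call begins.
- robot.job_done(): hands the job in; it is judged then, once.
The state is a dict: "time": time; "joints": joint angles; "qd": joint speeds; "effort": joint torques, N m; "eef_pos": TCP position; "ee_rot": TCP orientation; "force": force on the tool from outside, world axes, zero at the start; "torque": the same for the moment, N m; "grip_width": finger opening in m; "finger_force": force on a finger pad.
Only numpy, scipy, OpenCV 4.12 (cv2) and the standard library are available. Lean on these libraries where they do the work, as an engineer would, in place of code of your own. Each camera call takes 0.05 s, during which the arm holds its last target. There are 200 camera calls.

### The job

Demagnetise the ball bearing, then inspect it: stand the little cup that holds the bearing upright on the middle of the demagnetiser's round sprung pad, press it down all the way for about a second, then let go of the cup so that the pad comes back up with the cup left standing on it. Then take the loupe and hold it level above the cup, its lens centred over the bearing and at the height marked by the pointer on the demagnetiser's post, clear of the cup and the demagnetiser; finish while still holding it still there. Do not shift the pointer, and leave the other tools where they lie.

Things in the scene. Friction and masses are not known exactly. Their poses are not given: they have to be found in the camera images.
- demagnetiser: Demagnetiser fixed to the bench, flat grey box 94 x 196 mm, top 24 mm above the bench. Origin: on the bench (underside), under the axis of the round pad. Its x axis crosses the box (47 mm each way), its y axis runs along it (from -46 to +150 mm) towards a steel post, 8 mm thick and reaching 180 mm above the bench, that stands at y = +125 mm. The box is turned up to about 20 degrees either way; the post is on the left of the pad as the robot sees it.
- pad_top (a point): Centre of the upper face of the round pad (black rubber on a steel disc, 58 mm across) on the demagnetiser; 48 mm above the bench when up, z up. It moves with the pad.
- press_pad (a joint): Travel of the sprung pad in m: 0 up, grows as it is pressed straight down, 0.007 at the stop (fully down). The spring pushes with about 2.8 N at the top and 6.6 N at the stop, and lifts the cup by itself.
- focus_mark (a point): Tip of the flat pointer (2 mm thick, 12 mm wide, level) on the aluminium clamp collar of the post; it points from the post towards the pad and ends 84 mm from the pad's axis. Its height (115 to 150 mm above the bench, differs each time) is where the middle of the lens belongs. Axes as the demagnetiser's, z up. The collar (20 mm across, 14 mm high, black thumbscrew) is held on the post by friction, and a knock can shift it.
- cup: Open round aluminium cup, 40 mm across outside, 36 mm high, wall 2.5 mm, about 80 g, standing upright with a ball bearing fixed on its floor. Origin: centre of its underside, z up. Can be gripped across its outside from above.
- bearing (a point): Centre of the top face of the ball bearing (24 mm across) in the cup, on the cup's axis, 12 mm above its underside.
- loupe: Hand loupe lying flat on the bench: round steel frame 56 mm across and 18 mm high with a glass lens of 48 mm, and a straight black handle 16 mm wide and 18 mm high. Origin: centre of the frame's underside, z up through the lens, the handle runs along -x from 42 to 120 mm from the origin. About 70 g.
- lens (a point): Middle of the loupe's lens, 9 mm above the loupe's underside; axes as the loupe's.
- handle (a point): Middle of the loupe's handle, 80 mm along -x from the lens middle and at the same height; grip across the 16 mm width (the loupe's y).
- marker: Bystander: white marker with black cap, 16 x 136 x 17 mm, lying near the front edge; origin under its centre, length along y.
- screwdriver_small: Bystander: small blue screwdriver, 14 x 137 x 15 mm, lying near the front edge; origin under its centre, length along y.
- side_cutters: Bystander: side cutters with red grips, 45 x 138 x 11 mm, lying behind the demagnetiser; origin under their centre, length along y.
- tape_roll_1: Bystander: roll of black tape, 60 mm across, 20 mm high, at the front left; origin under its centre.
There are look-alikes about, which are no part of the job. Of the things that look like the loupe, the larger one is meant.

How it is judged:
By the outcome, as a careful person would: the job done as asked, in the order asked, and still so for the second after the job is handed in, while the arm keeps its last pose, push and grip.
It also fails if it takes over 67 s, if anything falls off the work surface, if the arm or the gripper's body presses on something with over 40 N, if the wrist force passes 120 N, or if a joint passes its speed limit or range.

## Working session

There is one attempt and no reset: what is moved stays moved. The work goes in short steps, Python scripts to look and compute and a shell command to move; the robot and the scene stay as the last step left them, time stands still between calls to the robot, and variables do not carry over. Pictures are saved under pics/ and viewed, at most 12 in all, crops included, and the job is handed in when it is done.

```bash
mkdir -p pics; cat > h.py <<'E'
import numpy as np, cv2
from plant import robot, grab_frame
def save(n,img): cv2.imwrite('pics/'+n+'.png',np.ascontiguousarray(img[...,::-1]))
def cloud(f):
    K=f['camera_matrix'];d=f['depth'];v,u=np.mgrid[:d.shape[0],:d.shape[1]]
    p=np.stack([(u-K[0,2])/K[0,0]*d,(v-K[1,2])/K[1,1]*d,d],-1)
    T=f['pose'];return p@T[:3,:3].T+T[:3,3]
def ray(f,u,v,z):
    K=f['camera_matrix'];T=f['pose'];r=T[:3,:3]@np.array([(u-K[0,2])/K[0,0],(v-K[1,2])/K[1,1],1])
    return T[:3,3]+r*(z-T[2,3])/r[2]
E
python3 - <<'E'
from h import *
for n in ('scene','side'):
    f=grab_frame(n); np.savez('/tmp/'+n,**f); save(n,f['image']); print(n,f['camera_matrix'].round(1).tolist(),f['pose'].round(3).tolist())
print(robot.sense())
E
```

```text
scene [[449.1, 0.0, 316.5], [0.0, 449.1, 199.4], [0.0, 0.0, 1.0]] [[-0.68, -0.557, 0.478, 0.012], [-0.734, 0.515, -0.443, 0.566], [0.0, -0.651, -0.759, 0.98], [0.0, 0.0, 0.0, 1.0]]
side [[365.5, 0.0, 318.4], [0.0, 365.5, 197.3], [0.0, 0.0, 1.0]] [[-0.9, -0.281, 0.334, 0.191], [-0.436, 0.613, -0.659, 0.804], [-0.019, -0.739, -0.674, 0.862], [0.0, 0.0, 0.0, 1.0]]
{'time': 0.1, 'joints': array([-1.30738648e+00,  2.77100323e-01, -2.77721819e-02,  1.26797227e+00,
        2.91456196e-05,  1.46739363e+00]), 'qd': array([-0.00100158, -0.00190621,  0.00464331,  0.00082142, -0.0004397 ,
       -0.00048647]), 'effort': array([-2.66865909e-04, -4.46707463e+01,  2.96128535e+01,  8.47507850e-03,
       -2.04383200e-04, -4.92143670e-06]), 'eef_pos': array([ 0.22396293, -0.58273592,  0.23023116]), 'ee_rot': array([[ 9.33475313e-01,  3.58641304e-01, -5.05223622e-04],
       [ 3.58641579e-01, -9.33473233e-01,  1.98538395e-03],
       [ 2.40427962e-04, -2.03450110e-03, -9.99997901e-01]]), 'force': array([ 0.27467214, -0.6981613 ,  0.40598288]), 'torque': array([-0.02881365,  0.01339159, -0.02050079]), 'finger_force': 0.0, 'grip_width': 0.08534614813974181}
```

View pics/scene.png

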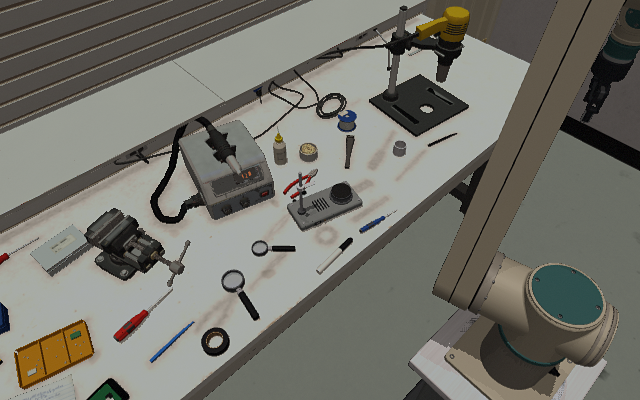

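View pics/side.png

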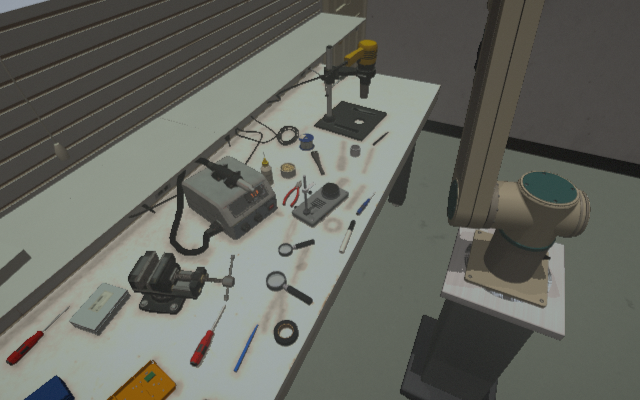

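The scene view shows the demagnetiser at (325,203) with its pad at (341,192) and post at (300,180). A grey cup stands at (399,147); the yellowish tin at (308,151) is not it. There are two loupes: (233,281), the larger, which is the one meant, and (260,247), smaller. The side view agrees. Next I measure with depth and make one enlarged crop.

```bash
python3 - <<'E'
from h import *
f=dict(np.load('/tmp/scene.npz')); P=cloud(f); im=f['image']
c=lambda a,b,x,y,s: cv2.resize(im[b:b+y,a:a+x],None,fx=s,fy=s,interpolation=cv2.INTER_CUBIC)
a=c(280,160,100,75,4); b=c(370,120,60,50,5)[:250,:300]; l=c(210,235,100,90,4)
out=np.zeros((600,800,3),np.uint8)+255; out[:300,:400]=a; out[:250,420:720]=b; out[240:600,400:800]=l
save('crop',out)
def pts(box,zlo,zhi):
    u0,v0,u1,v1=box;q=P[v0:v1,u0:u1].reshape(-1,3);return q[(q[:,2]>zlo)&(q[:,2]<zhi)]
def rep(n,q):
    (cx,s,an)=cv2.minAreaRect((q[:,:2]*1000).astype(np.float32)); print(n,len(q),np.round(cx,1),np.round(s,1),round(an,1),'z',q[:,2].min().round(4),np.median(q[:,2]).round(4),q[:,2].max().round(4))
rep('cup rim',pts((385,135,415,162),.030,.045))
rep('pad',pts((325,175,365,215),.040,.056))
rep('box',pts((280,175,370,235),.018,.030))
rep('post',pts((285,160,320,215),.06,.2))
q=pts((285,160,320,215),.09,.2)
for z in range(90,200,6):
    k=q[(q[:,2]*1000>=z)&(q[:,2]*1000<z+6)]
    if len(k): print(z,len(k),k.mean(0).round(4))
rep('loupe',pts((212,262,262,325),.008,.03)); rep('small',pts((245,235,298,260),.008,.03))
E
```

```text
cup rim 59 [ 595.8 -326.3] [39.6 42.3] 67.4 z 0.03 0.0346 0.039
pad 278 [577.2 -48.6] [57.2 55.5] 79.4 z 0.0402 0.0476 0.0526
box 1465 [592.7  -0.6] [196.3 103. ] 75.6 z 0.018 0.0241 0.0299
post 192 [604.9  58.1] [29.8 49.6] 11.0 z 0.06 0.1269 0.1831
90 4 [0.6068 0.07   0.0934]
96 9 [0.6075 0.0712 0.0981]
102 3 [0.6079 0.0721 0.1059]
108 3 [0.6073 0.0724 0.1106]
114 4 [0.5978 0.0737 0.1195]
120 41 [0.6014 0.0566 0.1242]
126 53 [0.601  0.0639 0.1286]
132 14 [0.6066 0.0717 0.1342]
138 5 [0.6079 0.0715 0.1415]
144 4 [0.6061 0.0713 0.1478]
150 5 [0.6079 0.0705 0.1519]
156 4 [0.6067 0.0712 0.1583]
162 6 [0.607  0.0707 0.1641]
168 5 [0.6064 0.071  0.1717]
174 7 [0.6073 0.0705 0.1778]
180 4 [0.6075 0.0704 0.1814]
loupe 632 [527.4 345.1] [ 54.3 147.6] 71.4 z 0.008 0.0148 0.0235
small 280 [580.3 194.9] [111.6  45.3] 48.3 z 0.008 0.0118 0.0185
```

View pics/crop.png

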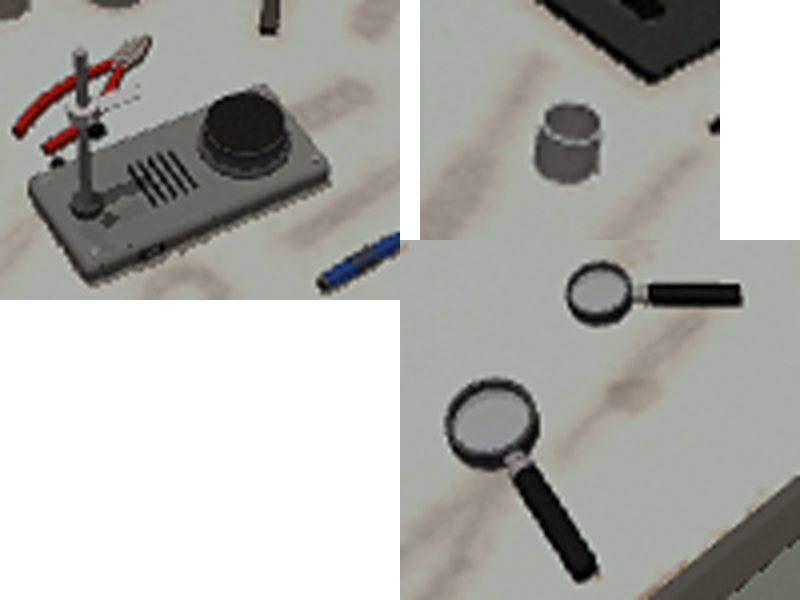

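The crop confirms all three. The grey open cup is 40 mm wide by depth. The upper loupe is the 112 mm one and the lower, at crop (493,423), is 148 mm long, so the lower one is meant. The pad and post are 123 mm apart, against 125 mm expected. I'll move towards the cup now and work out the loupe and drill-stand positions on the way.

```bash
python3 -m jog '[0,5,4,0,0,0,0, 0,9,7.5,0,0,0,0, 0,13,11,0,0,0,0, 0,17,14.5,0,0,0,0, 0,21,18,0,0,0,0, 0,25,20,0,0,0,0, 0,27,21,0,0,0,0]'
python3 - <<'E'
from h import *
f=dict(np.load('/tmp/scene.npz')); P=cloud(f)
q=P[10:140,365:475].reshape(-1,3); 
for lo,hi in((.005,.04),(.05,.2),(.2,.5)):
    k=q[(q[:,2]>lo)&(q[:,2]<hi)&(q[:,0]<1.2)]; print(lo,len(k),k.min(0).round(3) if len(k) else '',k.max(0).round(3) if len(k) else '')
print('lens',ray(f,233.2,280.8,.009),'hend',ray(f,256,317.5,.012))
s=grab_frame('wrist'); save('w1',s['image']); print(s['camera_matrix'],s['pose'].round(4)); r=robot.sense(); print(r['joints'].round(3),r['eef_pos'])
E
```

```text
time: 0.8
eef_pos: [0.4955, -0.3712, 0.2309]
ee_rot: [[0.933, 0.36, -0.001], [0.36, -0.933, 0.001], [-0.0, -0.001, -1.0]]
force: [0.6, -1.6, 0.3]
grip_width: 0.0855
finger_force: 0.0
0.005 3623 [ 0.506 -1.113  0.005] [ 1.127 -0.308  0.04 ]
0.05 618 [ 0.644 -0.62   0.05 ] [ 0.808 -0.463  0.2  ]
0.2 3192 [ 0.626 -0.65   0.2  ] [ 0.942 -0.391  0.345]
lens [0.56926565 0.32939338 0.009     ] hend [0.4525338  0.34867161 0.012     ]
[[309.70691629   0.         318.14588474]
 [  0.         309.70691629 198.51860724]
 [  0.           0.           1.        ]] [[ 3.576e-01 -8.947e-01 -2.676e-01  5.637e-01]
 [-9.339e-01 -3.427e-01 -1.022e-01 -3.460e-01]
 [-2.000e-04  2.864e-01 -9.581e-01  3.733e-01]
 [ 0.000e+00  0.000e+00  0.000e+00  1.000e+00]]
[-0.741  0.27  -0.037  1.263  0.005  2.028] [ 0.50075481 -0.36847777  0.23078751]
```

View pics/w1.png

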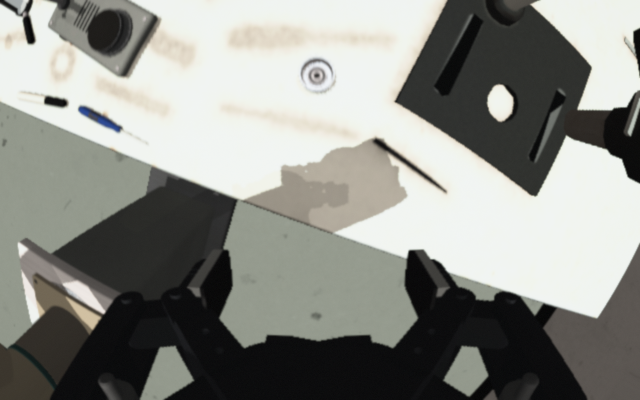

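The wrist view shows the cup with the bearing in it at (318,76), the drill stand to the right, and the pad at (107,32). Next I'll refine the cup position and check the clearance to the drill.

```bash
cat >> h.py <<'E'
def wray(f,u,v,z):
    K=f['camera_matrix'];T=f['pose'];d=np.array([u-K[0,2],v-K[1,2]]);r=np.hypot(*d);th=r/K[0,0]
    c=np.array([*(d/max(r,1e-9)*np.sin(th)),np.cos(th)]);c=T[:3,:3]@c
    return T[:3,3]+c*(z-T[2,3])/c[2]
E
python3 - <<'E'
from h import *
s=grab_frame('wrist'); np.savez('/tmp/w',**s); im=s['image']
g=cv2.cvtColor(im,cv2.COLOR_RGB2GRAY)[45:110,285:350]
m=(g<205).astype(np.uint8); cs,_=cv2.findContours(m,cv2.RETR_EXTERNAL,2); c=max(cs,key=cv2.contourArea)
(x,y),r=cv2.minEnclosingCircle(c); print(x+285,y+45,r,'at rim',wray(s,x+285,y+45,.036),'floor',wray(s,x+285,y+45,.012))
print('bearing',wray(s,317,75.5,.012)); print('pad',wray(s,107,31,.048))
f=dict(np.load('/tmp/scene.npz')); q=cloud(f)[:,360:500].reshape(-1,3)
q=q[(q[:,2]>.05)&(q[:,2]<.45)&(q[:,0]<1.0)&(q[:,1]>-.7)&(q[:,0]>.55)]
d=np.hypot(q[:,0]-.596,q[:,1]+.326); i=np.argsort(d)[[0,5,20,60,150]]; print(q[i].round(3),d[i].round(3)); r=robot.sense(); print(r['eef_pos'])
E
```

```text
317.8296089172363 83.62290573120117 9.211051940917969 at rim [ 0.59518415 -0.33234974  0.036     ] floor [ 0.5971048 -0.3315713  0.012    ]
bearing [ 0.60568989 -0.32721691  0.012     ]
pad [ 0.58513792 -0.05841968  0.048     ]
[[ 0.724 -0.417  0.298]
 [ 0.711 -0.437  0.302]
 [ 0.709 -0.444  0.3  ]
 [ 0.733 -0.424  0.292]
 [ 0.692 -0.478  0.31 ]] [0.157 0.16  0.163 0.168 0.18 ]
[ 0.49785788 -0.37030487  0.23068756]
```

```bash
python3 -m jog '[0,4,2,-2,0,0,0, 0,8,4,-5,0,0,0, 0,10,4.7,-9,0,0,0, 0,10.2,4.7,-11,0,0,0, 0,10.2,4.7,-11,0,0,0, 0,10.2,4.7,-11,0,0,0,0,10.2,4.7,-11,0,0,0]'
python3 - <<'E'
from h import *
s=grab_frame('wrist'); np.savez('/tmp/w',**s); save('w2',s['image']); r=robot.sense(); print(r['eef_pos'],r['qd'].round(3),s['pose'].round(4))
E
```

```text
time: 1.6
eef_pos: [0.5965, -0.3278, 0.1234]
ee_rot: [[0.934, 0.358, 0.002], [0.358, -0.934, -0.002], [0.002, 0.003, -1.0]]
force: [-0.2, -0.8, -0.1]
grip_width: 0.0853
finger_force: 0.0
[ 0.59670026 -0.32791743  0.12373117] [ 0.001 -0.005  0.001 -0.002  0.001 -0.   ] [[ 0.3556 -0.8963 -0.265   0.6644]
 [-0.9346 -0.3401 -0.1041 -0.3025]
 [ 0.0032  0.2848 -0.9586  0.2659]
 [ 0.      0.      0.      1.    ]]
```

View pics/w2.png

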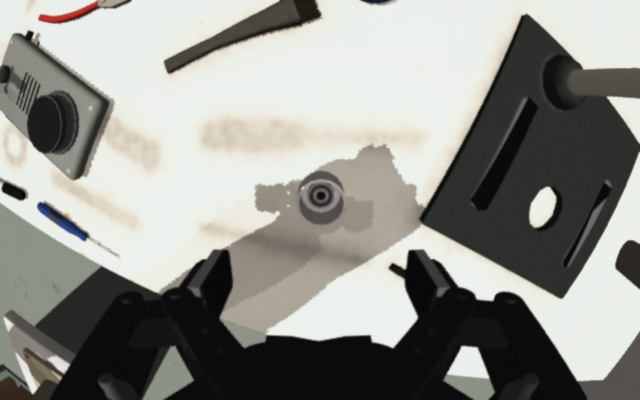

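The bearing is at (320.5,195.5), which gives about (0.597,-0.330), close to under the TCP. I'll descend and grip.

```bash
python3 -m jog '[0.1,0,-0.2,-4,0,0,0, 0.1,0,-0.2,-8,0,0,0, 0.1,0,-0.2,-10.5,0,0,0, 0.1,0,-0.2,-11.3,0,0,0, 0.1,0,-0.2,-11.3,0,0,0, 0.1,0,-0.2,-11.3,0,0,0]' && python3 -m jog '[0.8,0,0,0,0,0,0, 0.8,0,0,0,0,0,0, 0.8,0,0,0,0,0,0, 0.8,0,0,0,0,0,0, 0.8,0,0,0,0,0,0, 0.8,0,0,0,0,0,0, 0.8,0,0,0,0,0,0, 0.8,0,0,0,0,0,0]' 40
```

```text
time: 2.25
eef_pos: [0.5976, -0.3297, 0.0107]
ee_rot: [[0.934, 0.358, 0.003], [0.358, -0.934, -0.002], [0.002, 0.003, -1.0]]
force: [-0.6, -0.6, -0.4]
grip_width: 0.0769
finger_force: 0.0
time: 3.05
eef_pos: [0.5973, -0.3292, 0.0102]
ee_rot: [[0.933, 0.359, 0.002], [0.359, -0.933, -0.002], [0.002, 0.002, -1.0]]
force: [-0.9, 0.6, 6.4]
grip_width: 0.0394
finger_force: 40.4
```

```bash
python3 -m jog '[0.8,0,0,3,0,0,0, 0.8,0,0,7,0,0,0, 0.8,0,3,10,0,0,0, 0.8,-0.5,7,13,0,0,0, 0.8,-1,11,15,0,0,0, 0.8,-1.5,15,15,0,0,0, 0.8,-1.7,16,15,0,0,0, 0.8,-1.7,16,15,0,0,0]' && python3 -m jog '[0.8,0,0,0,0,0,0,0.8,0,0,0,0,0,0,0.8,0,0,0,0,0,0]'
python3 - <<'E'
from h import *
s=grab_frame('wrist'); np.savez('/tmp/w',**s); save('w3',s['image']); r=robot.sense(); print(r['eef_pos'],r['joints'].round(2),r['qd'].round(3))
E
```

```text
time: 3.85
eef_pos: [0.5784, -0.1667, 0.1583]
ee_rot: [[0.933, 0.361, -0.001], [0.361, -0.933, 0.0], [-0.001, -0.0, -1.0]]
force: [-0.1, -0.3, -0.8]
grip_width: 0.0389
finger_force: 40.6
time: 4.15
eef_pos: [0.5792, -0.1697, 0.1579]
ee_rot: [[0.934, 0.357, -0.0], [0.357, -0.934, -0.0], [-0.0, -0.0, -1.0]]
force: [-0.4, 0.5, -1.2]
grip_width: 0.0391
finger_force: 40.6
[ 0.57920598 -0.16961203  0.1579034 ] [-0.39  0.29 -0.17  1.11 -0.    2.38] [ 0.005 -0.004 -0.002 -0.001  0.     0.   ]
```

View pics/w3.png

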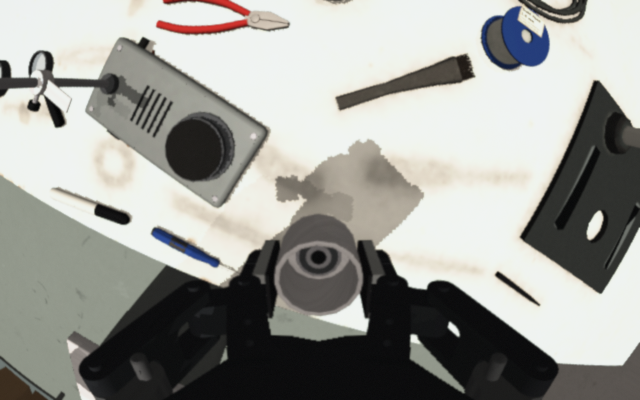

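The cup is held upright. The pad is at (198,147), and the post and pointer are at the far left (60,100). I'll fit the pad from the wrist depth.

```bash
cat >> h.py <<'E'
def wcloud(f):
    K=f['camera_matrix'];d=f['depth'];v,u=np.mgrid[:d.shape[0],:d.shape[1]];a=(u-K[0,2]);b=(v-K[1,2]);r=np.hypot(a,b)+1e-9
    t=np.tan(r/K[0,0]);p=np.stack([a/r*t*d,b/r*t*d,d],-1);T=f['pose'];return p@T[:3,:3].T+T[:3,3]
E
python3 - <<'E'
from h import *
s=dict(np.load('/tmp/w.npz')); P=wcloud(s); im=s['image']
q=P[90:205,150:250].reshape(-1,3); k=q[(q[:,2]>.043)&(q[:,2]<.054)]
c,r=cv2.minEnclosingCircle((k[:,:2]*1000).astype(np.float32)); print('pad depth',c,r,np.median(k[:,2]),len(k),(np.percentile(k[:,:2],1,0)+np.percentile(k[:,:2],99,0))/2)
q=P[30:140,0:110].reshape(-1,3)
k=q[(q[:,2]>.09)&(q[:,2]<.17)&(q[:,0]<.7)&(q[:,1]<.2)]; print(k.shape)
pad=np.array(c)/1000; ax=np.array([.242,.970]); t=(k[:,:2]-pad)@ax; l=(k[:,:2]-pad)@np.array([.97,-.242])
for a in range(70,150,5):
    w=(t*1000>=a)&(t*1000<a+5)
    if w.sum(): print(a,w.sum(),l[w].mean().round(4),np.percentile(k[w,2],[5,50,95]).round(4))
E
```

```text
pad depth (578.8399047851562, -53.76557922363281) 29.379350662231445 0.047610459268330185 3023 [ 0.57973439 -0.05452206]
(1563, 3)
80 30 0.0012 [0.1235 0.1247 0.1262]
85 76 0.0011 [0.1236 0.125  0.126 ]
90 67 0.001 [0.1241 0.1249 0.126 ]
95 71 0.001 [0.1237 0.1251 0.1261]
100 63 0.0015 [0.1236 0.1248 0.126 ]
105 67 0.0008 [0.1238 0.1249 0.1261]
110 68 0.0013 [0.1237 0.1249 0.1296]
115 237 0.0008 [0.1197 0.1278 0.1458]
120 738 -0.0005 [0.0954 0.1315 0.1648]
125 123 -0.0008 [0.1042 0.1303 0.1581]
130 23 0.0011 [0.1239 0.1304 0.1312]
```

```bash
python3 -m jog '[0.8,0,4,0,0,0,0, 0.8,0,8,0,0,0,0, 0.8,-0.1,11,-2,0,0,0, 0.8,-0.1,11.5,-6,0,0,0, 0.8,-0.1,11.5,-8.5,0,0,0, 0.8,-0.1,11.5,-9,0,0,0,0.8,-0.1,11.5,-9,0,0,0,0.8,-0.1,11.5,-9,0,0,0]'
python3 - <<'E'
from h import *
s=grab_frame('wrist'); f=grab_frame('scene');g=grab_frame('side'); im=f['image'];print(robot.sense()['eef_pos'])
o=np.zeros((600,800,3),np.uint8); o[:400,:640]=s['image']; o[400:,:270]=cv2.resize(im[155:230,280:380],(270,200),interpolation=cv2.INTER_CUBIC); o[400:,280:550]=cv2.resize(g['image'][155:230,280:380],(270,200),interpolation=cv2.INTER_CUBIC); save('w4',o)
E
```

```text
time: 5.0
eef_pos: [0.5796, -0.0543, 0.0697]
ee_rot: [[0.934, 0.358, 0.002], [0.358, -0.934, -0.001], [0.002, 0.001, -1.0]]
force: [0.0, -1.0, -0.2]
grip_width: 0.0392
finger_force: 40.7
[ 0.57978428 -0.05415787  0.07013519]
```

View pics/w4.png

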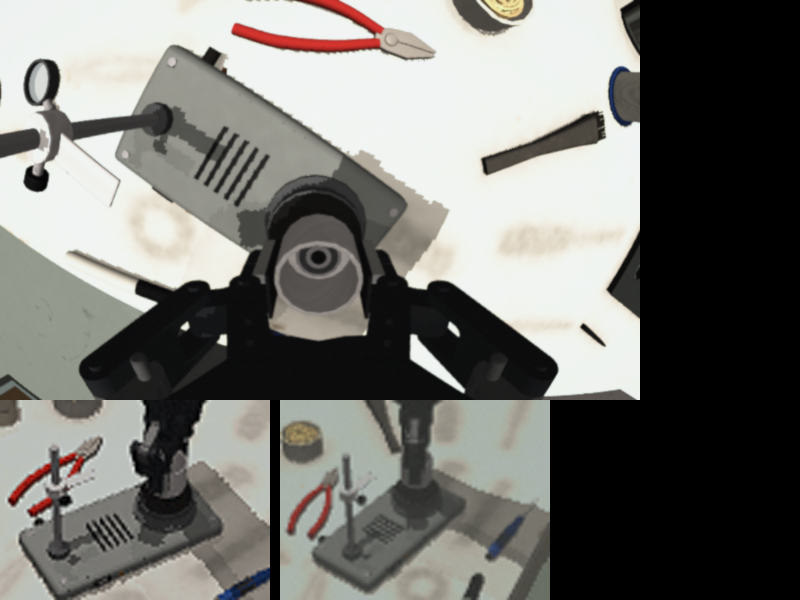

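The cup is centred over the pad, with the pad edge at 267..368 and the cup at 273..363, and the pointer at (90,170) is clear. I'll lower it step by step, watching the force.

```bash
python3 -m jog '[0.8,-0.15,0,-0.5,0,0,0, 0.8,-0.15,0,-1.0,0,0,0, 0.8,-0.15,0,-1.3,0,0,0, 0.8,-0.15,0,-1.5,0,0,0,0.8,-0.15,0,-1.5,0,0,0,0.8,-0.15,0,-1.5,0,0,0]' && python3 -m jog '[0.8,0,0,-0.2,0,0,0,0.8,0,0,-0.3,0,0,0,0.8,0,0,-0.4,0,0,0,0.8,0,0,-0.4,0,0,0]'
```

```text
time: 5.75
eef_pos: [0.5769, -0.0536, 0.0537]
ee_rot: [[0.933, 0.359, 0.0], [0.359, -0.933, -0.0], [0.0, 0.0, -1.0]]
force: [-1.0, -0.7, 4.4]
grip_width: 0.0384
finger_force: 41.1
time: 6.15
eef_pos: [0.577, -0.0536, 0.0511]
ee_rot: [[0.933, 0.359, 0.001], [0.359, -0.933, -0.0], [0.0, 0.001, -1.0]]
force: [-3.9, 0.7, 14.4]
grip_width: 0.0389
finger_force: 42.0
```

```bash
python3 -m jog '[0.8,0,0,-0.1,0,0,0,0.8,0,0,-0.1,0,0,0,0.8,0,0,-0.1,0,0,0,0.8,0,0,-0.1,0,0,0,0.8,0,0,-0.1,0,0,0,0.8,0,0,-0.1,0,0,0,0.8,0,0,-0.1,0,0,0,0.8,0,0,-0.1,0,0,0]'; python3 -m jog '[0.8,0,0,0,0,0,0,0.8,0,0,0,0,0,0,0.8,0,0,0,0,0,0,0.8,0,0,0,0,0,0]'
```

```text
time: 6.95
eef_pos: [0.577, -0.0536, 0.051]
ee_rot: [[0.933, 0.359, 0.001], [0.359, -0.933, -0.001], [0.001, 0.001, -1.0]]
force: [-6.0, 0.4, 19.4]
grip_width: 0.0391
finger_force: 42.5
time: 7.35
eef_pos: [0.577, -0.0536, 0.051]
ee_rot: [[0.933, 0.359, 0.001], [0.359, -0.933, -0.001], [0.001, 0.001, -1.0]]
force: [-6.1, -0.2, 20.2]
grip_width: 0.0393
finger_force: 42.5
```

```bash
python3 -m jog '[0.8,0,0,0.15,0,0,0,0.8,0,0,0.3,0,0,0,0.8,0,0,0.45,0,0,0,0.8,0,0,0.6,0,0,0,0.8,0,0,0.7,0,0,0,0.8,0,0,0.75,0,0,0,0.8,0,0,0.75,0,0,0]'
```

```text
time: 8.05
eef_pos: [0.5768, -0.0536, 0.0557]
ee_rot: [[0.934, 0.359, 0.0], [0.359, -0.934, -0.0], [0.0, 0.0, -1.0]]
force: [0.4, -1.6, 3.1]
grip_width: 0.0389
finger_force: 41.0
```

```bash
python3 -m jog '[0.8,0,0,0.1,0,0,0,0.8,0,0,0.15,0,0,0,0.8,0,0,0.15,0,0,0,0.8,0,0,0.15,0,0,0]' && python3 -m jog '[0.45,0,0,0,0,0,0,0.4,0,0,0,0,0,0,0.3,0,0,0,0,0,0,0.2,0,0,0,0,0,0,0.2,0,0,0,0,0,0,0.2,0,0,0,0,0,0]' && python3 -m jog '[0.2,0,0,1,0,0,0,0.2,0,0,3,0,0,0,0.2,0,0,6,0,0,0,0.2,0,0,10,0,0,0,0.2,0,0,14,0,0,0,0.2,0,0,17,0,0,0,0.2,0,0,17,0,0,0,0.2,0,0,17,0,0,0]'
python3 - <<'E'
from h import *
s=grab_frame('wrist'); np.savez('/tmp/w',**s); save('w5',s['image']); P=wcloud(s)
q=P.reshape(-1,3); q=q[(abs(q[:,0]-.578)<.05)&(abs(q[:,1]+.054)<.05)]
k=q[(q[:,2]>.079)&(q[:,2]<.09)]; c,r=cv2.minEnclosingCircle((k[:,:2]*1000).astype(np.float32)); print('rim',c,r,np.median(k[:,2]),len(k))
k=q[(q[:,2]>.044)&(q[:,2]<.051)]; c,r=cv2.minEnclosingCircle((k[:,:2]*1000).astype(np.float32)); print('pad',c,r,np.median(k[:,2]),len(k)); print(robot.sense()['joints'].round(3))
E
```

```text
time: 8.45
eef_pos: [0.5768, -0.0536, 0.0573]
ee_rot: [[0.934, 0.359, 0.0], [0.359, -0.934, -0.0], [0.0, 0.0, -1.0]]
force: [1.5, -1.3, 1.5]
grip_width: 0.0394
finger_force: 40.9
time: 9.05
eef_pos: [0.5765, -0.0534, 0.0572]
ee_rot: [[0.933, 0.359, -0.0], [0.359, -0.933, 0.0], [-0.0, -0.0, -1.0]]
force: [0.1, -0.2, 0.5]
grip_width: 0.0683
finger_force: 0.0
time: 9.85
eef_pos: [0.5773, -0.0536, 0.2289]
ee_rot: [[0.933, 0.359, 0.003], [0.359, -0.933, -0.001], [0.002, 0.002, -1.0]]
force: [-0.3, 0.5, -0.9]
grip_width: 0.0682
finger_force: 0.0
rim (577.1694946289062, -54.26891326904297) 20.16698455810547 0.08335282942272818 366
pad (579.7215576171875, -53.63500213623047) 28.832441329956055 0.047518532483498466 823
[-0.204  0.197 -0.136  1.238 -0.     2.571]
```

View pics/w5.png

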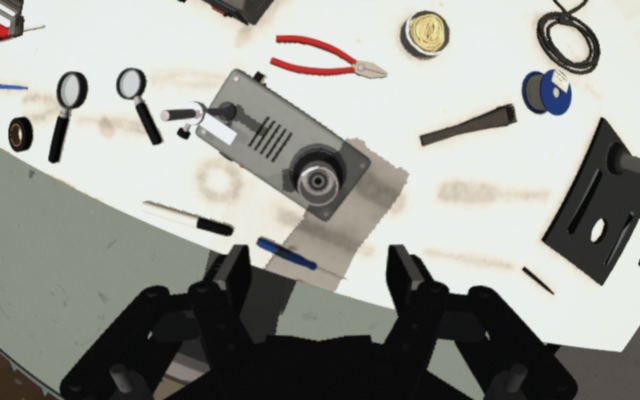

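The cup stands on the raised pad at (318,180). Its rim is at z 0.083 and about 2 mm off the pad axis, and the pointer is undisturbed. Now to the loupe, turning the tool by +2.61 rad on the way.

```bash
python3 -m jog '[0.2,-2,0,0,0,0,0.14,0.2,-4,1,0,0,0,0.28,0.2,-6,4,0,0,0,0.42,0.2,-8,8,0,0,0,0.56,0.2,-9.5,12,0,0,0,0.7,0.2,-10,15,0,0,0,0.84,0.2,-10,18,0,0,0,0.98,0.2,-10,21,0,0,0,1.12]' && python3 -m jog '[0.2,0,3,0,0,0,0.14,0.2,0,6,0,0,0,0.28,0.2,0,9,0,0,0,0.42,0.2,0,12,0,0,0,0.56,0.2,0,15,0,0,0,0.7,0.2,0,17,0,0,0,0.84,0.2,0,18,0,0,0,0.98,0.2,0,18,0,0,0,1.12]' && python3 -m jog '[0.2,0,0,0,0,0,0.14,0.2,0,0,0,0,0,0.28,0.2,0,0,0,0,0,0.37,0.2,0,0,0,0,0,0.37,0.2,0,0,0,0,0,0.37,0.2,0,0,0,0,0,0.37]'
python3 - <<'E'
from h import *
s=grab_frame('wrist'); np.savez('/tmp/w',**s); save('w6',s['image']); r=robot.sense(); print(r['eef_pos'],r['joints'].round(2),r['qd'].round(3))
E
```

```text
time: 10.7
eef_pos: [0.4747, 0.1575, 0.2254]
ee_rot: [[0.078, 0.997, -0.004], [0.997, -0.078, -0.001], [-0.001, -0.004, -1.0]]
force: [0.6, 0.2, 0.9]
grip_width: 0.0681
finger_force: 0.0
time: 11.5
eef_pos: [0.4752, 0.3374, 0.2248]
ee_rot: [[-0.864, 0.503, -0.004], [0.503, 0.864, -0.002], [0.002, -0.003, -1.0]]
force: [-0.2, -0.9, -0.4]
grip_width: 0.0684
finger_force: 0.0
time: 12.1
eef_pos: [0.4762, 0.3363, 0.2265]
ee_rot: [[-0.986, 0.165, -0.001], [0.165, 0.986, -0.001], [0.001, -0.001, -1.0]]
force: [0.3, 0.1, 0.5]
grip_width: 0.0684
finger_force: 0.0
[0.47631981 0.33636477 0.22672317] [ 0.5   0.21 -0.13  1.24  0.    0.67] [-0.001 -0.003  0.006 -0.     0.001 -0.004]
```

View pics/w6.png

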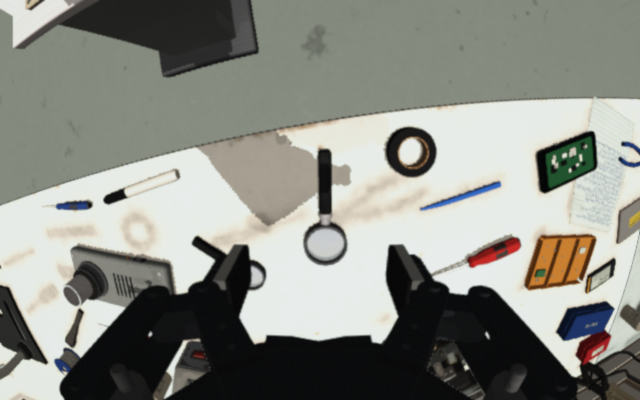

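The large loupe has its lens at (325,242) and its handle running from (325,150) to (325,225). The tape roll is at (410,152) and the small loupe at (250,270). I'll measure the handle axis.

```bash
python3 - <<'E'
from h import *
s=dict(np.load('/tmp/w.npz')); g=cv2.cvtColor(s['image'],cv2.COLOR_RGB2GRAY)
m=(g[140:218,312:340]<60).astype(np.uint8); n,l,st,_=cv2.connectedComponentsWithStats(m); i=1+st[1:,4].argmax(); v,u=np.where(l==i)
p=np.array([wray(s,a+312,b+140,.014)[:2] for a,b in zip(u,v)]); c,sz,an=cv2.minAreaRect((p*1000).astype(np.float32)); print('handle',c,sz,an)
m=(g[218:272,295:355]<110).astype(np.uint8); cs,_=cv2.findContours(m,cv2.RETR_EXTERNAL,2); k=max(cs,key=cv2.contourArea).reshape(-1,2)
p=np.array([wray(s,a+295,b+218,.014)[:2] for a,b in k])*1000; e=cv2.minEnclosingCircle(p.astype(np.float32)); print('frame',e)
d=np.array(c)-np.array(e[0]); print(d, np.hypot(*d), np.degrees(np.arctan2(d[1],d[0])))
print('tape',wray(s,410,152,.02),'frame depth',np.array(robot.sense()['eef_pos']))
P=wcloud(s).reshape(-1,3);q=P[(P[:,2]>.01)&(P[:,2]<.025)&(abs(P[:,1]-.335)<.04)&(P[:,0]>.43)&(P[:,0]<.62)]
c,sz,an=cv2.minAreaRect((q[:,:2]*1000).astype(np.float32)); print(c,sz,an)
for lo,hi in((.445,.465),(.465,.485),(.485,.505),(.505,.515)):
    k=q[(q[:,0]>lo)&(q[:,0]<hi)]; print(k.mean(0).round(4),np.ptp(k[:,1]).round(4))
E
```

```text
handle (490.4873352050781, 339.5615234375) (13.907151222229004, 76.78144836425781) 80.9213638305664
frame ((567.5398559570312, 326.9451904296875), 31.098173141479492)
[-77.05252075  12.61633301] 78.07856820404807 170.70108710631308
tape [0.46929932 0.44468307 0.02      ] frame depth [0.47631981 0.33636477 0.22672317]
(524.6116333007812, 326.96014404296875) (146.37286376953125, 55.619773864746094) 1.4811766147613525
[0.4582 0.3446 0.0164] 0.0175
[0.4744 0.3426 0.0173] 0.0176
[0.4949 0.3398 0.0174] 0.0174
[0.51   0.3373 0.0174] 0.0158
```

```bash
python3 -m jog '[0.5,1,0.2,-4,0,0,0,0.5,1.4,0.3,-9,0,0,0,0.5,1.4,0.3,-14,0,0,0,0.5,1.4,0.3,-18,0,0,0,0.5,1.4,0.3,-21,0,0,0,0.5,1.4,0.3,-22,0,0,0,0.5,1.4,0.3,-22.2,0,0,0,0.5,1.4,0.3,-22.2,0,0,0]' && python3 -m jog '[0.5,0,0,0,0,0,0,0.5,0,0,0,0,0,0]'
```

```text
time: 12.95
eef_pos: [0.4917, 0.3402, 0.0065]
ee_rot: [[-0.986, 0.164, 0.002], [0.164, 0.986, 0.001], [-0.002, 0.001, -1.0]]
force: [-0.3, -0.3, 0.1]
grip_width: 0.0433
finger_force: 0.0
time: 13.15
eef_pos: [0.4923, 0.3405, 0.0074]
ee_rot: [[-0.986, 0.164, 0.003], [0.164, 0.986, 0.002], [-0.003, 0.002, -1.0]]
force: [0.4, -0.7, 0.2]
grip_width: 0.0427
finger_force: 0.0
```

Lower by another 4 mm, then close at 70 N.

```bash
python3 -m jog '[0.5,-0.1,0,-0.3,0,0,0,0.5,-0.1,0,-0.4,0,0,0,0.5,-0.1,0,-0.4,0,0,0]' && python3 -m jog '[1,0,0,0,0,0,0,1,0,0,0,0,0,0,1,0,0,0,0,0,0,1,0,0,0,0,0,0,1,0,0,0,0,0,0,1,0,0,0,0,0,0,1,0,0,0,0,0,0,1,0,0,0,0,0,0]' 70
```

```text
time: 13.45
eef_pos: [0.4894, 0.3395, 0.0013]
ee_rot: [[-0.986, 0.164, -0.0], [0.164, 0.986, -0.0], [0.0, -0.0, -1.0]]
force: [-0.0, 0.3, -0.6]
grip_width: 0.0427
finger_force: 0.0
time: 14.25
eef_pos: [0.49, 0.3398, 0.0016]
ee_rot: [[-0.986, 0.164, 0.001], [0.164, 0.986, 0.0], [-0.001, 0.001, -1.0]]
force: [0.6, 0.9, 3.2]
grip_width: 0.014
finger_force: 70.6
```

```bash
python3 -m jog '[1,0,0,1,0,0,0,1,0,0,4,0,0,0,1,-1,0,8,0,0,0,1,-2,-1,12,0,0,0,1,-3,-4,16,0,0,0,1,-4,-8,20,0,0,0,1,-4,-12,22,0,0,0,1,-4,-16,22,0,0,0]' && python3 -m jog '[1,0,-4,0,0,0,0,1,0,-8,0,0,0,0,1,0,-12,0,0,0,0,1,0,-16,0,0,0,0,1,0.5,-20,0,0,0,0,1,1,-22,0,0,0,0,1,1,-22,0,0,0,0,1,1,-22,0,0,0,0]' && python3 -m jog '[1,0,0,0,0,0,0,1,0,0,0,0,0,0]'
python3 - <<'E'
from h import *
s=grab_frame('wrist'); np.savez('/tmp/w',**s); save('w7',s['image']); r=robot.sense(); print(r['eef_pos'],r['qd'].round(3))
E
```

```text
time: 15.05
eef_pos: [0.4511, 0.1789, 0.2257]
ee_rot: [[-0.987, 0.163, 0.007], [0.163, 0.987, 0.001], [-0.007, 0.002, -1.0]]
force: [1.1, -0.4, -0.6]
grip_width: 0.0144
finger_force: 70.1
time: 15.85
eef_pos: [0.4588, -0.0404, 0.2211]
ee_rot: [[-0.986, 0.165, -0.001], [0.165, 0.986, 0.001], [0.001, 0.0, -1.0]]
force: [-0.0, 0.9, -1.1]
grip_width: 0.0139
finger_force: 70.2
time: 16.05
eef_pos: [0.4592, -0.0394, 0.2212]
ee_rot: [[-0.987, 0.162, -0.001], [0.162, 0.987, 0.0], [0.001, 0.0, -1.0]]
force: [-0.4, 0.1, -1.3]
grip_width: 0.0142
finger_force: 70.2
[ 0.45928206 -0.03944364  0.22123062] [-0.002  0.001  0.004 -0.001 -0.     0.002]
```

View pics/w7.png

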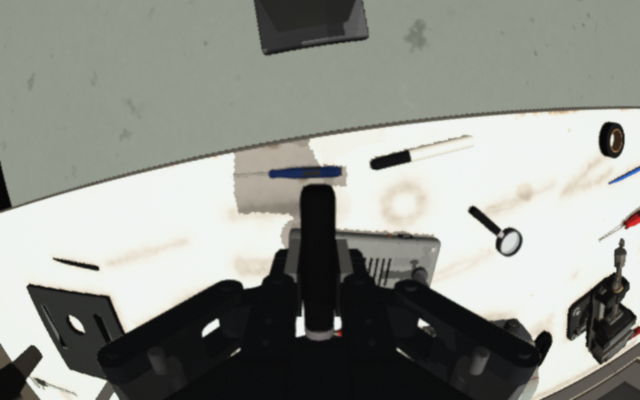

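The wrist sees only the handle, at (318,250), because the lens is hidden behind the gripper. I'll move over the cup and hold high, then check the tilt with the wrist depth and the centring with the scene and side cameras.

```bash
python3 -m jog '[1,1,0,0,0,0,0,1,3,-0.2,0,0,0,0,1,3.9,-0.2,-1,0,0,0,1,3.9,-0.2,-4,0,0,0,1,3.9,-0.2,-6.5,0,0,0,1,3.9,-0.2,-7.5,0,0,0,1,3.9,-0.2,-7.5,0,0,0,1,3.9,-0.2,-7.5,0,0,0]'
python3 - <<'E'
from h import *
print(robot.sense()['eef_pos'])
s=grab_frame('wrist'); P=wcloud(s)[180:270,300:338].reshape(-1,3); t=robot.sense()['eef_pos'][2]
k=P[(P[:,2]>t)&(P[:,2]<t+.035)]; A=np.c_[k[:,:2]-k[:,:2].mean(0),np.ones(len(k))]; 
for _ in range(6):
    x=np.linalg.lstsq(A,k[:,2],rcond=None)[0]; e=k[:,2]-A@x; w=abs(e)<max(.0015,1.5*e.std()); A,k=A[w],k[w]
print('handle plane',x.round(4),len(k),k[:,0].min(),k[:,0].max(),'tcp z',t)
o=np.zeros((600,800,3),np.uint8)
for i,n in enumerate(('scene','side')):
    f=grab_frame(n); np.savez('/tmp/'+n+'2',**f); C=cloud(f); q=C.reshape(-1,3); im=f['image']
    q=q[(abs(q[:,0]-.578)<.045)&(abs(q[:,1]+.052)<.05)]; k=q[(q[:,2]>t-.01)&(q[:,2]<t+.03)]
    print(n,len(k),cv2.minEnclosingCircle((k[:,:2]*1000).astype(np.float32)) if len(k) else '',np.percentile(k[:,2],[5,50,95]) if len(k) else '')
    o[i*300:i*300+300,:480]=cv2.resize(im[140:230,280:400] if i==0 else im[140:230,270:390],(480,300),interpolation=cv2.INTER_CUBIC)
save('s8',o[:,:480])
E
```

```text
time: 16.9
eef_pos: [0.4991, -0.0424, 0.1467]
ee_rot: [[-0.986, 0.164, 0.001], [0.164, 0.986, -0.0], [-0.001, -0.0, -1.0]]
force: [-0.1, 0.7, -0.6]
grip_width: 0.0142
finger_force: 70.1
[ 0.4991236  -0.04239918  0.14674892]
handle plane [ 0.0124 -0.0004  0.1627] 2284 0.46123691121026394 0.499795154409865 tcp z 0.14740734549008994
scene 229 ((572.9630126953125, -53.882080078125), 35.70624923706055) [0.14931469 0.15851472 0.16456238]
side 235 ((571.6271362304688, -50.18986892700195), 38.45172119140625) [0.14856984 0.15793187 0.1640334 ]
```

View pics/s8.png

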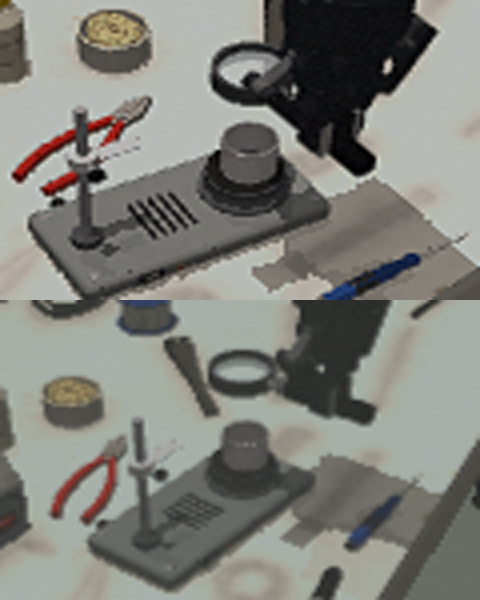

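The scene and side views show the frame level above the cup, with the pointer untouched and the cup upright on the pad. The handle slope is about 0.7°. I'll get the lens centre relative to the cup axis in each fixed camera from the top rim points.

```bash
python3 - <<'E'
from h import *
from scipy.optimize import least_squares
def fit(q,r):
    g=lambda p:np.hypot(q[:,0]-p[0],q[:,1]-p[1])-r
    return least_squares(g,np.median(q[:,:2],0),loss='soft_l1',f_scale=.001).x
for n in('scene','side'):
    q=cloud(dict(np.load(f'/tmp/{n}2.npz'))).reshape(-1,3)
    a=q[(np.hypot(q[:,0]-.577,q[:,1]+.052)<.036)&(q[:,0]>.556)&(q[:,2]>.153)&(q[:,2]<.169)]
    x,y=np.linalg.lstsq(np.c_[a[:,:2],np.ones(len(a))],a[:,2],rcond=None)[0][:2]
    b=q[(np.hypot(q[:,0]-.577,q[:,1]+.052)<.028)&(q[:,2]>.055)&(q[:,2]<.09)]
    top=a[a[:,2]>.158]
    mc=lambda k:np.array(cv2.minEnclosingCircle((k[:,:2]*1000).astype(np.float32))[0]).round(1)
    print(n,'lens',len(top),fit(top,.026).round(4),mc(top),np.percentile(top[:,2],[50,90]).round(4),'slope',x.round(3),y.round(3),'cup',len(b),fit(b,.0195).round(4),mc(b))
E
```

```text
scene lens 122 [ 0.577  -0.0527] [580.  -54.5] [0.1611 0.1645] slope 0.045 0.021 cup 222 [ 0.5758 -0.0517] [576.9 -52.4]
side lens 93 [ 0.5802 -0.0548] [580.5 -55. ] [0.1617 0.1643] slope 0.015 0.006 cup 148 [ 0.5767 -0.0533] [575.1 -55.1]
```

```bash
python3 -m jog '[1,-0.15,0.12,-1,0,0,0,1,-0.15,0.12,-2,0,0,0,1,-0.15,0.12,-2.7,0,0,0,1,-0.15,0.12,-3,0,0,0,1,-0.15,0.12,-3,0,0,0,1,-0.15,0.12,-3,0,0,0,1,-0.15,0.12,-3,0,0,0]' && python3 -m jog '[1,0,0,0,0,0,0,1,0,0,0,0,0,0,1,0,0,0,0,0,0]'
```

```text
time: 17.75
eef_pos: [0.4975, -0.0413, 0.1166]
ee_rot: [[-0.986, 0.164, 0.001], [0.164, 0.986, -0.0], [-0.001, -0.0, -1.0]]
force: [-0.7, 0.4, -0.6]
grip_width: 0.0145
finger_force: 70.2
time: 18.05
eef_pos: [0.4973, -0.0413, 0.1165]
ee_rot: [[-0.986, 0.164, 0.0], [0.164, 0.986, -0.0], [-0.0, -0.0, -1.0]]
force: [-0.1, -0.5, 0.2]
grip_width: 0.0142
finger_force: 70.2
```

```bash
python3 - <<'E'
from h import *
for n in('scene','side'):
    q=cloud(grab_frame(n)).reshape(-1,3)
    a=q[(np.hypot(q[:,0]-.577,q[:,1]+.053)<.036)&(q[:,0]>.556)&(q[:,2]>.105)&(q[:,2]<.15)]
    p=q[(abs(q[:,0]-.598)<.012)&(q[:,1]>.025)&(q[:,1]<.055)&(q[:,2]>.11)&(q[:,2]<.14)]
    b=q[(np.hypot(q[:,0]-.577,q[:,1]+.052)<.028)&(q[:,2]>.055)&(q[:,2]<.1)]
    d=q[(np.hypot(q[:,0]-.577,q[:,1]+.052)<.034)&(q[:,2]>.043)&(q[:,2]<.053)]
    print(n,'frame',np.percentile(a[:,2],[10,50,85,95]).round(4),'pointer',len(p),np.percentile(p[:,2],[10,50,90]).round(4) if len(p) else '','cup top',np.percentile(b[:,2],97).round(4),'pad',np.median(d[:,2]).round(4))
E
```

```text
scene frame [0.1226 0.1269 0.1315 0.1341] pointer 36 [0.1246 0.1262 0.1279] cup top 0.0854 pad 0.048
side frame [0.1201 0.1264 0.131  0.1329] pointer 23 [0.1227 0.1251 0.1263] cup top 0.0843 pad 0.0471
```

```bash
python3 -c "
from plant import robot
print(robot.job_done())"
```

```text
the job is handed in; nothing more can be done
None
```

I handed the job in at about 18 s: the cup was pressed to the stop for over a second and left standing on the raised pad, about 2 mm off its centre. The loupe is held level above the bearing, with the lens at 0.1245 m, the pointer's measured height.

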